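Slide the slim stirrer under the bath bridge and start it

TASK

Push the slim magnetic stirrer flat along the bench into the low steel bridge, lengthways through its tunnel, until the stirrer sits square in the bridge with its middle centred below the bath bowl; then press the round start key on its end fully down and let it go. Only push and press with the fingers: never lift or tip the stirrer, do not press the key before the stirrer is in place, and do not shift the bridge, the bowl or anything else on the bench.

Things in the scene. Friction and masses are not known exactly. Their poses are not given: they have to be found in the camera images.
- stirrer: slim magnetic stirrer: flat slab 120 (x) by 220 (y) by 15 mm high, aluminium, white top with a 90 mm ring and a cross at its middle, dark key panel across its -y end; about 0.7 kg, on 2.5 mm rubber feet at the corners. Origin: centre of the underside, below the cross; z up. Starts beside the bridge, at its +y or -y side, so its key end may face the bridge or not; either way round will do
- start_key (a joint): travel of the start key: 0 up, 0.0025 m fully down; a sprung key, 1.5 N to start and 3 N to bottom, counted as pressed beyond 0.0018
- key_top (a point): centre of the top of the start key: a plain round grey key, 20 mm across, standing 2.5 mm proud of the stirrer's top (17.5 mm above the bench), on the stirrer's centre line 88 mm from its middle towards the -y end
- bridge: loose low bridge of folded 4 mm stainless sheet, 1.3 kg: flat top 152 (x) by 120 mm (y), top face 24 mm up; a tunnel along its y axis, open at both ends, 144 mm clear between the walls and 20 mm high (the key passes too); foot flanges widen it to 200 mm in x. Origin: on the bench below the middle of the top; z up. The centred stirrer sticks out 50 mm at each end
- bowl: stainless bath bowl, 120 mm across the rim and 45 mm high, with a white stir bar in it, standing loose on the middle of the bridge (rim 69 mm above the bench), 0.45 kg. Origin: centre of its underside
- vial: bystander: small amber vial with black cap, 27 mm across, 54 mm high, standing near the robot between the places of stirrer and bridge; origin centre of its underside
- reagent: bystander: amber reagent bottle, 66 mm across, 135 mm high, at the far side; origin centre of its underside
- beaker: bystander: glass beaker, 64 mm across, 70 mm high, at the far side; origin centre of its underside
- petri: bystander: lidded glass petri dish, 94 mm across, 16 mm high, at the far side; origin centre of its underside
- spatula: bystander: thin steel laboratory spatula 174 mm long and 5 mm thick, lying along its x axis at the far side
- timer: bystander: white bench timer 45 x 68 x 20 mm, lying close to the robot's base; origin centre of its underside
Not all that is in view belongs to the job. What is shaped like the bridge but green or orange is not meant.

How it is judged:
On the way, in this order (a step that is already met when the one before it is completed fails the run):
1. the stirrer stands still and flat in the bridge, centred below the bowl and square, key not pressed (horizontal distance between stirrer and bowl below 0.015 m and angle between the y axis of stirrer and the y axis of bridge, either way round below 0.12 rad and angle between stirrer's own z axis and vertical below 0.05 rad and value of joint start_key below 0.0008 m and linear speed of stirrer below 0.01 m/s), for 0.3 s.
2. the start key is pressed down (horizontal distance between stirrer and bowl below 0.015 m and angle between the y axis of stirrer and the y axis of bridge, either way round below 0.12 rad and angle between stirrer's own z axis and vertical below 0.05 rad and value of joint start_key above 0.0018 m), for 0.05 s.
At the end, for the whole second after the job is handed in: Stirrer flat and still in the tunnel: middle within 15 mm of the bowl's middle in plan, length within 0.12 rad of the tunnel. Then the key was pressed (over 1.8 mm) and is up again. Bridge within 12 mm, bowl within 14 mm, all else within 20 mm of its start (all of step 1 and linear speed of bowl below 0.01 m/s and height (world z) of bowl above 0.02 m and distance of bridge from where it was at the start of the episode below 0.012 m and distance of bowl from where it was at the start of the episode below 0.014 m and distance of each of vial, reagent, beaker, petri, spatula, timer from where it was at the start of the episode below 0.02 m); the robot touches nothing.
It fails at once if the stirrer is lifted (more than 6 mm) or tipped (more than 0.06 rad) (height (world z) of stirrer above 0.006 m or angle between stirrer's own z axis and vertical above 0.06 rad).
It fails at once if the start key is pressed while the stirrer is not below the bowl (middle more than 20 mm off) (value of joint start_key above 0.0018 m and horizontal distance between stirrer and bowl above 0.02 m).
It fails at once if the bridge is shifted (more than 12 mm) or tilted (distance of bridge from where it was at the start of the episode above 0.012 m or angle between bridge's own z axis and vertical above 0.06 rad).
It fails at once if the bowl is shifted (more than 14 mm) or tilted (distance of bowl from where it was at the start of the episode above 0.014 m or angle between bowl's own z axis and vertical above 0.1 rad).
It fails at once if a bystander is shifted more than 20 mm (distance of any of vial, reagent, beaker, petri, spatula, timer from where it was at the start of the episode above 0.02 m).
It also fails if it takes over 72 s, if anything falls off the work surface, if the arm or the gripper's body presses on something with over 40 N, if the wrist force passes 120 N, or if a joint passes its speed limit or range.

ROBOT

A 6-joint arm with a two-finger parallel gripper is mounted at the origin on the work surface. World frame = base frame: x ahead of the robot, y to its left, z up, the work surface at z = 0. Lengths are in m, angles in rad, forces in N, time in s.
With the tool pointing down it reaches from about 0.275 to 0.85 m from the base axis. Payload 5.2 kg.
Tool frame: the origin (TCP) lies midway between the tips of the shut fingers; the grasp point (between the pads) lies 19 mm behind it (r.grip_depth is the distance from the TCP to the grasp point, in m); z points along the fingers, y is the line along which they close (so a half turn about z gives the same grasp; the last joint's range is limited). The gripper opens to 85 mm and grips with 20 to 120 N. Pads are 22 mm wide; open, the fingers measure 114 mm over their backs; the gripper's body (76 mm by 85 mm) begins 54 mm behind the grasp point. The pads swing forward as they close: fully open they stand 13 mm farther back than shut.
Start: joints at [-1.355, 0.259, 1.535, -0, 1.348, -0.203], TCP at [0.224, -0.502, 0.231] pointing down, gripper open.
Joint ranges: [-3.14, 3.14], [-0.91, 2.08], [0.19, 2.58], [-1.22, 4.36], [0.22, 2.71], [-3.12, 3.12]. Speed limits (rad/s): [2.57, 2.57, 3.14, 3.14, 3.14, 3.14].

INTERFACE

Orientations are given as a rotation vector (axis times angle).
In Python, from plant import r gives the robot as it stands. Calls block until the motion is done:
- r.move_pose(position, orientation): joint-space move of the TCP to a pose.
- r.move_l(position, ori=None, v=0.15, f_stop=None): straight line of the TCP; ori=None keeps the orientation; v is the mean speed in m/s. With f_stop (N) it stops when the force on the tool has changed by that much, and returns True; else False.
- r.set_joints(angles): joint-space move.
- r.command_gripper(opening): finger opening in m; the grip force is fixed at half the most; returns when the fingers have stopped.
- r.sleep(seconds).
- r.inverse_kinematics(position, orientation): joint angles nearest the present ones, or None.
- r.sense(): the state.
- r.capture(name): name is "scene" or "top" or "wrist"; returns the picture (384x512x3 uint8, red, green, blue); there is no depth.
- r.camera_params(name): a dict with "fx", "fy", "cx", "cy" (pixels), "camera_from_world" (4x4, takes a point from world to camera coordinates); the wrist camera has in their place "T_tool_cam" (4x4, takes a point from camera to tool coordinates, whose origin is the TCP and whose axes are the flange's). Camera axes: x right, y up, looking along -z (the intrinsics and any distortion apply to the point x, -y, -z); pixel columns grow to the right and rows downward; lengths in m; the calibration is good to about 2 mm. A picture is of the moment at which its call begins: read the wrist's pose just before it. camera_params takes no time and is no camera call.
A pose or a line that the arm cannot do raises r.MotionError and nothing moves.
- r.sign_off(): hands the job in; it is judged then, once.
The state is a dict: "time": time; "q": joint angles; "qd": joint speeds; "effort": joint torques, N m; "ee_pos": TCP position; "tcp_rot": TCP orientation; "force": force on the tool from outside, world axes, zero at the start; "wrist_torque": the same for the moment, N m; "grip_width": finger opening in m; "finger_force": force on a finger pad.
Only numpy, scipy, OpenCV 4.12 (cv2) and the standard library are available. Lean on these libraries where they do the work, as an engineer would, in place of code of your own. Each camera call takes 0.05 s, during which the arm holds its last target. There are 200 camera calls.

## Working session

There is one attempt and no reset: what is moved stays moved. The work goes in short steps, each a Python script; the robot and the scene stay as the last script left them, time stands still between calls to the robot, and variables do not carry over. Pictures are saved under pics/ and viewed, at most 10 in all, crops included, and the job is handed in when it is done.

```bash
mkdir -p pics; ls; python3 - <<'E'
from plant import r
import cv2,numpy as np
a=r.capture("scene");b=r.capture("top")
cv2.imwrite("pics/s0.png",a[:,:,::-1]);cv2.imwrite("pics/t0.png",b[:,:,::-1])
for n in("scene","top"):print({k:np.round(v,3).tolist() for k,v in r.camera_params(n).items()})
print({k:np.round(v,3).tolist() for k,v in r.camera_params("wrist").items()})
print(r.sense())
E
```

```text
pics
{'fx': 456.13, 'fy': 456.13, 'cx': 253.193, 'cy': 189.685, 'camera_from_world': [[-0.714, 0.7, 0.003, 0.295], [-0.538, -0.551, 0.638, 0.274], [0.449, 0.454, 0.77, -1.613], [0.0, 0.0, 0.0, 1.0]]}
{'fx': 471.592, 'fy': 471.592, 'cx': 255.838, 'cy': 194.408, 'camera_from_world': [[0.026, -1.0, -0.003, 0.086], [0.999, 0.026, 0.046, -0.52], [-0.046, -0.004, 0.999, -1.41], [0.0, 0.0, 0.0, 1.0]]}
{'fx': 272.885, 'fy': 272.885, 'cx': 253.343, 'cy': 185.32, 'T_tool_cam': [[0.001, 0.948, 0.319, 0.083], [1.0, -0.001, -0.0, -0.001], [0.0, 0.319, -0.948, -0.141], [0.0, 0.0, 0.0, 1.0]]}
{'time': 0.1, 'q': array([-1.35479905e+00,  2.59260789e-01,  1.53597913e+00, -6.27070608e-06,
        1.34802094e+00, -2.02781414e-01]), 'qd': array([ 0.0025602 , -0.00194803, -0.00184424,  0.00137846, -0.00062876,
        0.00222383]), 'effort': array([ 2.87933675e-03, -4.46966672e+01, -2.91250634e+01, -2.83753780e-04,
        6.12331380e-03,  7.72683080e-06]), 'ee_pos': array([ 0.22357767, -0.50197729,  0.23056066]), 'tcp_rot': array([-3.07134194e+00, -6.52675074e-01,  2.69055631e-05]), 'force': array([ 0.59739343, -0.23795122, -0.07384693]), 'wrist_torque': array([-0.00767908, -0.03557854,  0.03185136]), 'finger_force': 0.0, 'grip_width': 0.08536203895022046}
```

View pics/s0.png

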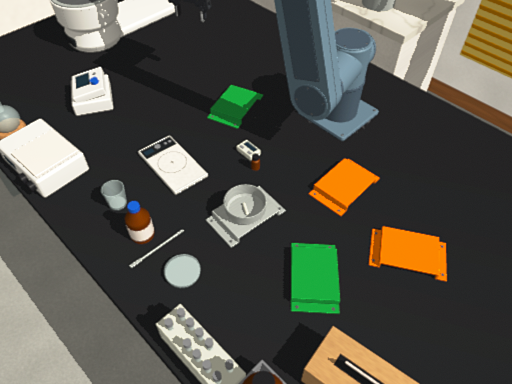

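View pics/t0.png

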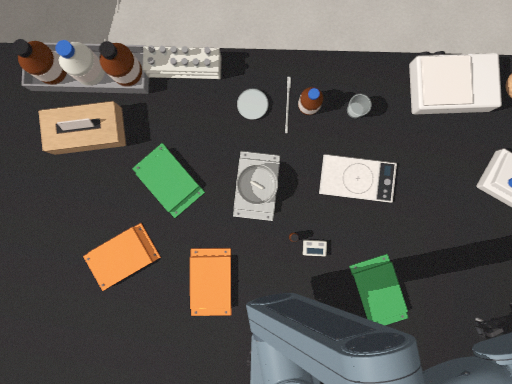

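The top view shows one stirrer, at about (358,178). It has the white slab, ring and cross, and its dark key panel faces right (-y). The steel bridge with the bowl is at (257,186). The green ones (168,180), (379,290) and orange ones (121,257), (210,282) are decoys by colour. The white boxes at (454,82) and (500,180) are thick and have no ring. Next I measure, with an enlarged crop to confirm.

```bash
cat > h.py <<'E'
from plant import r
import cv2,numpy as np
P=r.camera_params("top");M=np.array(P["camera_from_world"]);C=-M[:3,:3].T@M[:3,3]
def ray(uv,z):
    uv=np.atleast_2d(uv).astype(float)
    d=np.c_[(uv[:,0]-P["cx"])/P["fx"],-(uv[:,1]-P["cy"])/P["fy"],-np.ones(len(uv))]@M[:3,:3]
    return (C+d*((z-C[2])/d[:,2])[:,None])[:,:2]
def pix(p):
    c=M[:3,:3]@np.array(p)+M[:3,3];return np.array([P["cx"]-P["fx"]*c[0]/c[2],P["cy"]+P["fy"]*c[1]/c[2]])
def blob(img,uv,th=70):
    g=cv2.cvtColor(img,cv2.COLOR_RGB2GRAY);m=(g>th).astype(np.uint8)
    m=cv2.morphologyEx(m,cv2.MORPH_CLOSE,np.ones((3,3)))
    cs=cv2.findContours(m,cv2.RETR_EXTERNAL,cv2.CHAIN_APPROX_NONE)[0]
    return next(c for c in cs if cv2.pointPolygonTest(c,tuple(map(float,uv)),False)>=0)[:,0]
def rect(c,z):
    "centre, (short,long), direction of the side nearest y"
    w=ray(c,z).astype(np.float32)
    rc=cv2.minAreaRect(w*1000);b=cv2.boxPoints(rc)/1000
    e=[b[1]-b[0],b[2]-b[1]];k=int(np.argmax([abs(v[1])/np.linalg.norm(v) for v in e]));v=e[k]*np.sign(e[k][1])
    return np.array(rc[0])/1000,np.linalg.norm(e[1-k]),np.linalg.norm(e[k]),np.arctan2(-v[0],v[1])  # yaw of y axis
def stirrer(img,uv,th=90):
    # white part only, keyed end is dark: bright hull incl. thin light rim
    return rect(blob(img,uv,th),.015)
E
python3 - <<'E'
from h import *
im=r.capture("top")
for th in(60,90,120):
    print(th,"stir",[np.round(x,4) for x in rect(blob(im,(340,185),th),.015)],"bridge",[np.round(x,4) for x in rect(blob(im,(256,158),th),.004)])
h=cv2.convexHull(blob(im,(256,158),60));a=cv2.approxPolyDP(h,3,True)[:,0]
print("br hull",a.tolist(),np.round(ray(a,.004),3).tolist())
s=cv2.approxPolyDP(cv2.convexHull(blob(im,(340,185),60)),3,True)[:,0];print("st hull",s.tolist(),np.round(ray(s,.015),3).tolist())
for n,uv in dict(vial=(293,238),timer=(315,248),beaker=(358,113),reag=(311,108)).items():print(n,ray(uv,.0).round(3))
cv2.imwrite("pics/t1.png",cv2.resize(im[135:235,225:425],None,fx=4,fy=4,interpolation=cv2.INTER_CUBIC)[:,:,::-1])
E
```

```text
60 stir [array([ 0.5748, -0.205 ]), np.float32(0.1244), np.float32(0.2249), np.float32(-0.0963)] bridge [array([0.5454, 0.0986]), np.float32(0.2035), np.float32(0.1271), np.float32(-0.0864)]
90 stir [array([ 0.5748, -0.2054]), np.float32(0.1223), np.float32(0.2236), np.float32(-0.0985)] bridge [array([0.5451, 0.0988]), np.float32(0.2018), np.float32(0.1268), np.float32(-0.0885)]
120 stir [array([ 0.5741, -0.2052]), np.float32(0.1204), np.float32(0.2225), np.float32(-0.096)] bridge [array([0.5443, 0.0986]), np.float32(0.1995), np.float32(0.1257), np.float32(-0.0854)]
br hull [[279, 155], [272, 220], [233, 216], [240, 151]] [[0.639, 0.032], [0.441, 0.048], [0.45, 0.167], [0.649, 0.151]]
st hull [[323, 154], [396, 162], [392, 202], [320, 194]] [[0.644, -0.1], [0.626, -0.321], [0.505, -0.31], [0.523, -0.094]]
vial [[ 0.389 -0.017]]
timer [[ 0.36  -0.084]]
beaker [[ 0.775 -0.207]]
reag [[ 0.787 -0.063]]
```

View pics/t1.png

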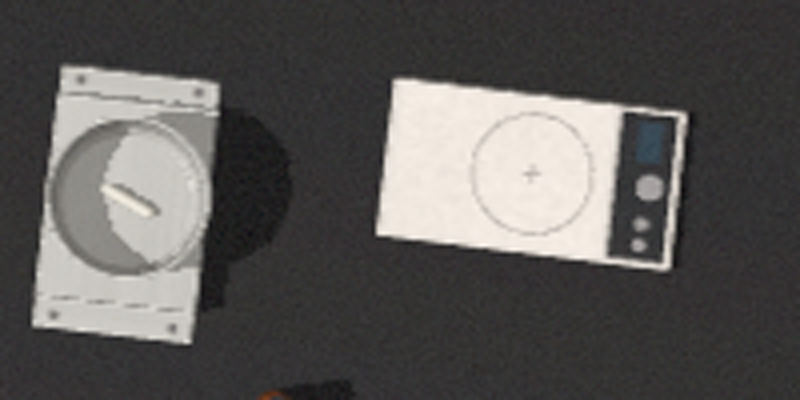

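The crop confirms it: the cross is at crop (532,174), the key at (649,187), and the bowl rim circle is centred at about (129,196). The sizes agree (122x222 and 200x126 mm). The stirrer is parallel to the tunnel but about 55 mm off sideways, so I push it sideways first with the two open fingers on its far long side.

```bash
cat >> h.py <<'E'
from scipy.spatial.transform import Rotation as R
yaw=-0.087; D=np.array([-np.sin(yaw),np.cos(yaw)]); X=np.array([D[1],-D[0]])
def ori(ty):
    y=np.r_[ty,0];z=np.array([0,0,-1.]);return R.from_matrix(np.c_[np.cross(y,z),y,z]).as_rotvec()
E
python3 - <<'E'
from h import *
bowl=ray((257.25,184),.069)[0];br=np.array([.545,.0992]);print("bowl",bowl)
st=np.array([.5745,-.2045]);lat=(st-bowl)@X;along=(st-bowl)@D;print(lat,along)
o=ori(D)
a=st+X*(.060+.011+.022)
print(r.inverse_kinematics(np.r_[a,.15],o), r.inverse_kinematics(np.r_[a,.0],o))
r.move_pose(np.r_[a,.15],o)
r.move_l(np.r_[a,.02],v=.12)
hit=r.move_l(np.r_[a,-.02],v=.02,f_stop=4)
zf=r.sense()["ee_pos"][2];print("floor",hit,zf)
r.move_l(np.r_[r.sense()["ee_pos"][:2],zf+.005],v=.03)
print(r.sense()["time"],r.sense()["force"],r.sense()["ee_pos"])
cv2.imwrite("pics/w1.png",np.hstack([r.capture("wrist")])[:,:,::-1])
E
```

```text
bowl [0.54480834 0.09581704]
0.05567399312257311 -0.2966012906411
[-0.46737858  0.58190058  1.23952522  0.          1.32016686 -1.95117491] [-0.46737858  0.72523297  1.37606158  0.          1.0402981  -1.95117491]
floor True -0.013107053592293697
5.1417 [-0.31182546  0.02546618 -0.59784364] [ 0.66716807 -0.21261326 -0.00800477]
```

View pics/w1.png

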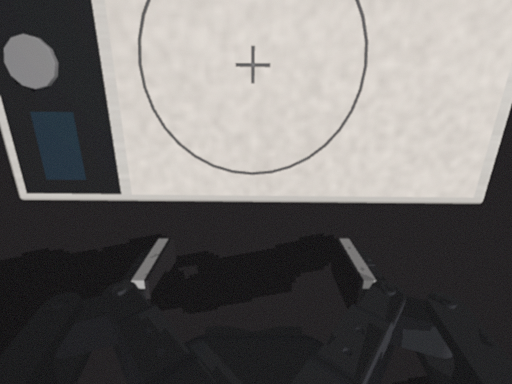

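The wrist view shows the fingers parallel to the long edge and the cross centred between them at (252,65), so I push sideways now.

```bash
python3 - <<'E'
from h import *
p=r.sense()["ee_pos"].copy();bowl=np.array([.5448,.0965])
lat=(p[:2]-bowl)@X
q=p[:2]-X*(lat-.071)
r.move_l(np.r_[q,p[2]],v=.05)
print(r.sense()["force"],r.sense()["ee_pos"]-np.r_[q,p[2]])
r.move_l(np.r_[q+X*.02,p[2]],v=.08)
r.move_l(np.r_[q+X*.02,.15],v=.15)
# to the -y end, high, ready for lengthways push
st=bowl-D*.2966
a=st-D*(.110+.011+.03)
for o in (ori(X),ori(-X)):print(r.inverse_kinematics(np.r_[a,.15],o),r.inverse_kinematics(np.r_[bowl-D*.121,-.008],o))
im=r.capture("top");cv2.imwrite("pics/t2.png",im[:,:,::-1])
u=pix(np.r_[st+D*.07,.015])
for th in(90,120):
  c=cv2.approxPolyDP(cv2.convexHull(blob(im,u,th)),3,True)[:,0];print([np.round(x,4) for x in rect(blob(im,u,th),.015)],c.tolist())
print(r.sense()["time"])
E
```

```text
[ 2.1853948  -0.53184736  1.99855357] [ 1.42709151e-04 -8.25153992e-05  1.19090458e-04]
[-7.85625082e-01  4.34819820e-01  1.48487390e+00 -4.44089210e-16
  1.22189894e+00 -6.98625082e-01] [-2.53649818e-01  5.11656696e-01  1.83583749e+00 -4.44089210e-16
  7.94098468e-01 -1.66649818e-01]
[-7.85625082e-01  4.34819820e-01  1.48487390e+00 -4.44089210e-16
  1.22189894e+00  2.44296757e+00] [-2.53649818e-01  5.11656696e-01  1.83583749e+00 -4.44089210e-16
  7.94098468e-01  2.97494284e+00]
[array([0.5365, 0.1028]), np.float32(1.155), np.float32(1.5675), np.float32(0.0249)] [[511, 0], [511, 54], [501, 105], [407, 318], [365, 383], [210, 383], [191, 371], [0, 42], [0, 0]]
[array([ 0.5015, -0.2328]), np.float32(0.6141), np.float32(0.3178), np.float32(-0.4163)] [[398, 106], [445, 132], [451, 141], [370, 318], [332, 297], [324, 288], [317, 211], [321, 174]]
8.55
```

View pics/t2.png

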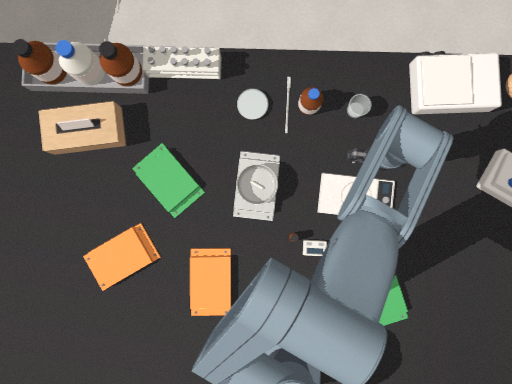

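The stirrer has moved sideways and its left part, around (335,195), is visible; the arm hides the rest. I move to its -y end and check from there.

```bash
python3 - <<'E'
from h import *
bowl=np.array([.5448,.0965])
st=bowl-D*.2966
a=st-D*(.110+.011+.03)
r.move_pose(np.r_[a,.15],ori(X))
r.move_l(np.r_[a,-.008],v=.12)
s=r.sense();im=r.capture("top");w=r.capture("wrist")
print(s["ee_pos"],s["time"],s["force"])
np.savez("k.npz",p=s["ee_pos"],rv=s["tcp_rot"])
cv2.imwrite("pics/c3.png",np.hstack([cv2.resize(im[130:290,220:420],(400,320)),cv2.resize(w,(400,320))])[:,:,::-1])
cv2.imwrite("w3.png",w[:,:,::-1]);cv2.imwrite("t3.png",im[:,:,::-1])
E
```

```text
[ 0.50641122 -0.34988152 -0.00714548] 11.1917 [-0.06240977  0.21261634  0.25334667]
```

View pics/c3.png

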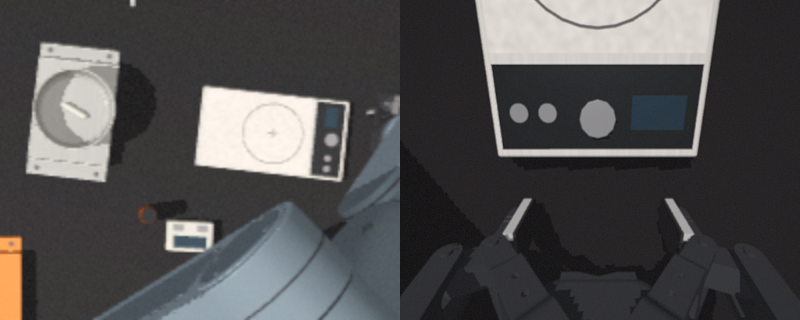

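The whole stirrer is visible in the top view, and in the wrist view the fingers straddle the key squarely. I measure it again.

```bash
python3 - <<'E'
from h import *
im=cv2.imread("t3.png")[:,:,::-1].copy();bowl=np.array([.5448,.0965])
for th in(90,120):
  b=rect(blob(im,(330,190),th),.015);print([np.round(x,4) for x in b],(b[0]-bowl)@X,(b[0]-bowl)@D)
# bowl: rim circle via Hough
g=cv2.cvtColor(cv2.resize(im[140:230,225:290],None,fx=6,fy=6,interpolation=cv2.INTER_CUBIC),cv2.COLOR_RGB2GRAY)
c=cv2.HoughCircles(g,cv2.HOUGH_GRADIENT,1,50,param1=80,param2=30,minRadius=110,maxRadius=140)
for k in c[0][:3]:
  uv=(k[:2]+.5)/6-.5+[225,140];print(uv,k[2]/6,ray(uv,.069),k[2]/6*1.34/471)
E
```

```text
[array([ 0.5196, -0.2009]), np.float32(0.1224), np.float32(0.224), np.float32(-0.0852)] 0.0007637234414068745 -0.29846134982056444
[array([ 0.5191, -0.2009]), np.float32(0.1205), np.float32(0.2233), np.float32(-0.0869)] 0.00023930032440851501 -0.2984700236336365
[256.33333397 183.33333206] 20.033333 [[0.54667412 0.09852239]] 0.05699505
```

```bash
python3 - <<'E'
from h import *
T=np.array([.5453,.0978]);z=r.sense()["ee_pos"][2]
e=T-D*(.121+.008)
print(r.move_l(np.r_[e,z],v=.06,f_stop=14),r.sense()["ee_pos"]-np.r_[e,z],r.sense()["force"],r.sense()["time"])
s=r.sense();im=r.capture("top");w=r.capture("wrist")
cv2.imwrite("t4.png",im[:,:,::-1])
cv2.imwrite("pics/c4.png",np.hstack([cv2.resize(im[130:250,220:340],(400,400)),cv2.resize(w,(400,400))])[:,:,::-1])
E
```

```text
False [ 1.74528173e-06 -3.09132767e-05  1.86884352e-06] [-0.56128019 -2.33590322 -2.1382201 ] 16.775
```

View pics/c4.png

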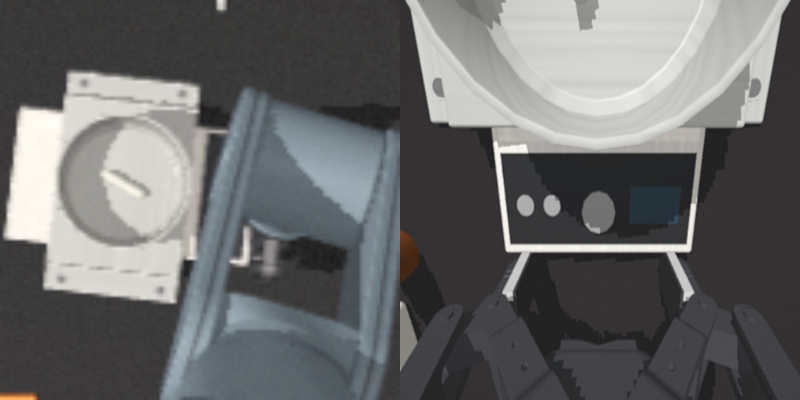

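The stirrer is straight in the tunnel and the bridge looks undisturbed. I push the last 8 mm slowly, back off and check.

```bash
python3 - <<'E'
from h import *
T=np.array([.5453,.0978]);z=r.sense()["ee_pos"][2]
e=T-D*.121
r.move_l(np.r_[e,z],v=.02); r.move_l(np.r_[e-D*.03,z],v=.05); 
a=e-D*.15
r.move_l(np.r_[e-D*.06,.16],v=.15); r.move_pose(np.r_[a,.16],ori(X))
im=r.capture("top");print(r.sense()["time"])
cv2.imwrite("t5.png",im[:,:,::-1])
cv2.imwrite("pics/c5.png",cv2.resize(im[130:250,210:330],(600,600),interpolation=cv2.INTER_CUBIC)[:,:,::-1])
for u,zz in (((221.,190.),.015),((256,157),.004)):
  c=blob(im,(257,158),90);h=cv2.approxPolyDP(cv2.convexHull(c),2,True)[:,0];
print(h.tolist(),ray(h,.015).round(3).tolist())
w=ray(c,.015);d=(w-T)@D;l=(w-T)@X;k=abs(l)<.045;print("ends",d[k].max(),d[k].min())
E
```

```text
19.9583
[[223, 161], [240, 151], [279, 155], [295, 170], [291, 209], [272, 220], [233, 216], [218, 200]] [[0.615, 0.201], [0.647, 0.151], [0.638, 0.033], [0.594, -0.017], [0.476, -0.007], [0.441, 0.049], [0.45, 0.166], [0.497, 0.213]]
ends 0.11111924566641021 -0.11158849907872202
```

View pics/c5.png

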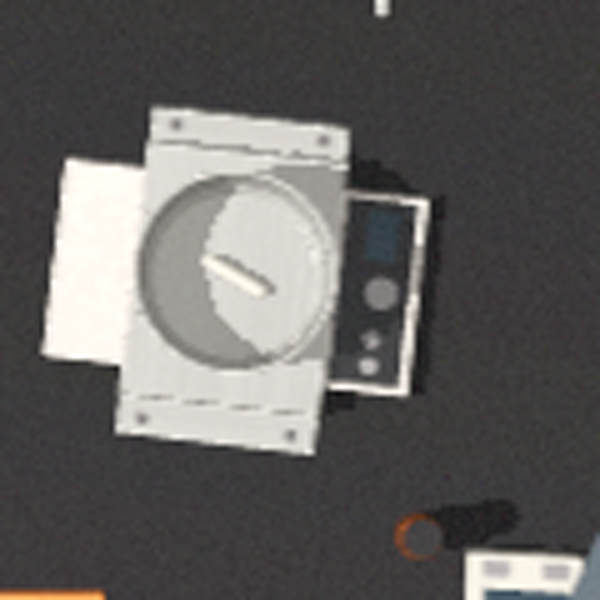

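The ends lie at +111 and -112 mm from the target and the corners average x=0.5455, so the stirrer is centred. The bridge hull is unchanged. The round key is at crop (381,294), so I press it with the fingers shut.

```bash
python3 - <<'E'
from h import *
T=np.array([.5453,.0978]);k=T-D*.088
print("key",ray((381/5+210-.4,294/5+130-.4),.0175),k)
k=k-D*.002
r.command_gripper(0)
r.move_pose(np.r_[k-D*.02,.12],ori(X))
r.move_l(np.r_[k,.06],v=.12);r.move_l(np.r_[k,.026],v=.06)
print(r.sense()["force"])
hit=r.move_l(np.r_[k,.0135],v=.012,f_stop=7)
r.sleep(.3);s=r.sense();print(hit,s["ee_pos"],s["force"])
E
```

```text
key [[0.53732986 0.00979893]] [0.53765365 0.01013283]
[-0.40071077 -0.64205813 -0.01362197]
True [0.537449   0.00815895 0.01506732] [-0.85197939 -0.13799933  5.13737977]
```

The tip is at 15.07 mm, which is 2.4 mm of key travel, with 5 N on it, so the key is bottomed. I lift off and check.

```bash
python3 - <<'E'
from h import *
T=np.array([.5453,.0978]);k=T-D*.09
r.move_l(np.r_[k,.06],v=.05);r.move_l(np.r_[k-D*.02,.16],v=.15)
r.move_pose(np.r_[T-D*.27,.16],ori(X));r.sleep(.3)
im=r.capture("top");c=blob(im,(257,158),90);h=cv2.approxPolyDP(cv2.convexHull(c),2,True)[:,0]
print(h.tolist(),r.sense()["time"])
w=ray(c,.015);d=(w-T)@D;l=(w-T)@X;q=abs(l)<.045;print("ends",d[q].max(),d[q].min())
if abs(d[q].max()+d[q].min())<.01: print(r.sign_off())
E
```

```text
[[223, 161], [240, 151], [279, 155], [295, 170], [291, 209], [272, 220], [233, 216], [218, 200]] 26.9083
ends 0.11111924566641021 -0.11186899566191785
the job is handed in; nothing more can be done
None
```

I pushed the stirrer into the bridge, centred and square below the bowl to within about 2 mm. I then pressed the start key fully down and released it, and handed the job in at about 27 s; no verdict was returned.

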